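# Put the washed milk frother back together

### The arm

A 6-joint arm with a two-finger parallel gripper is mounted at the origin on the work surface; the furniture and walls round the work are solid. World frame = base frame: x ahead of the robot, y to its left, z up, the work surface at z = 0. Lengths are in m, angles in rad, forces in N, time in s.
With the tool pointing down it reaches from about 0.275 to 0.875 m from the base axis. Payload 12.5 kg.
Tool frame: the origin (TCP) lies at the very end of the fingers, on their centre line; the grasp point (between the pads) lies 19 mm behind it; z points along the fingers, y is the line along which they close (so a half turn about z gives the same grasp; the last joint's range is limited). The gripper opens to 85 mm and grips with 20 to 120 N. Pads are 22 mm wide; open, the fingers measure 114 mm over their backs; the gripper's body (76 mm by 85 mm) begins 54 mm behind the grasp point. The pads swing forward as they close: fully open they stand 13 mm farther back than shut.
Start: joints at [-1.377, 0.351, 1.652, -0, 1.139, -0.085], TCP at [0.151, -0.529, 0.231] pointing down, gripper open.
Joint ranges: [-2.75, 2.75], [-0.79, 2.1], [0.01, 2.65], [-1.57, 4.71], [0.07, 3.14], [-2.87, 2.87]. Speed limits (rad/s): [2.22, 2.22, 2.79, 3.14, 3.14, 3.14].

### API

Orientations are given as a 3x3 rotation matrix whose columns are the frame's x, y, z axes.
In Python, from bench import manip gives the robot as it stands. Calls block until the motion is done:
- manip.move_ptp(position, orientation): joint-space move of the TCP to a pose.
- manip.move_l(position, attitude=None, max_speed=0.15): straight line of the TCP; attitude=None keeps the orientation; max_speed is the mean speed in m/s.
- manip.move_j(angles): joint-space move.
- manip.set_gripper(opening, effort=None): opening from 0.0 (shut) to 1.0 (fully open); effort is the grip in N (None keeps the last); returns when the fingers have stopped.
- manip.dwell(seconds).
- manip.inverse_kinematics(position, orientation): joint angles nearest the present ones, or None.
- manip.grab_frame(name): name is "scene" or "top" or "wrist"; returns (picture, depth): 420x560x3 uint8, red, green, blue; 420x560 float32, m along the optical axis (not along the pixel's ray), 0 where there is no reading.
- manip.get_calibration(name): a dict with "camera_matrix" (3x3 intrinsics, pixels), "R" (3x3) and "t" (3): a world point X has camera coordinates R X + t. Camera axes: x right, y down, z forward; pixel columns grow to the right and rows downward; lengths in m; the calibration is good to about 2 mm. A picture is of the moment at which its call begins: read the wrist's pose just before it. get_calibration takes no time and is no camera call; for the wrist camera it gives the pose at the moment of the call.
A pose or a line that the arm cannot do raises manip.Unreachable and nothing moves.
- manip.sign_off(): hands the job in; it is judged then, once.
Trained networks look in the newest picture that a camera, given by its name, has taken for a name from the list of things; names that differ only in an ending like _2 or _b are one class to them, and where a whole thing is asked for, a point or a joint stands for the part that bears it (a point fixed in the world has none). Each returns a list of dicts, best first, with "confidence" (0 to 1); they miss things now and then, are a little off and sometimes report something else, mostly with a low value. They report only what shows in the picture. A call takes as long as a camera call. They do not tell look-alikes from the thing itself.
- manip.look_for(camera, name): "at" ([x, y, z] in m, in world coordinates, good to about 4 mm: the middle of the surface that is visible of it).
Readings, each from a call of its own:
- manip.current_time(): time.
- manip.current_qpos(): joint angles.
- manip.current_joint_vel(): joint speeds.
- manip.current_joint_torque(): joint torques, N m.
- manip.current_ee_pos(): TCP position.
- manip.current_tcp_rot(): TCP orientation.
- manip.current_force(): force on the tool from outside, world axes, zero at the start.
- manip.current_ft_torque(): the same for the moment, N m.
- manip.current_grip_width(): opening from 0.0 (shut) to 1.0 (fully open).
- manip.current_grip_force(): force on a finger pad.
Only numpy, scipy, OpenCV 4.12 (cv2) and the standard library are available. Lean on these libraries where they do the work, as an engineer would, in place of code of your own. Each camera call takes 0.05 s, during which the arm holds its last target. There are 200 camera calls.

### The job

The milk frother has been washed and its steel jug is draining upside down on the ribbed mat. Turn it the right way up in two goes, laying it gently on its side on the mat (not tipping it over) and letting go before you take it again; then stand it gently, fully home and upright, in the dish of its black base and put the lid on, all the way down. Leave the other things on the table where they are.

Things in the scene. Friction and masses are not known exactly. Their poses are not given: they have to be found in the camera images.
- jug_centre (a point): centre (half-way up, on the axis) of the loose brushed-steel jug, a round vessel without handle, 112 mm tall, 0.15 to 0.31 kg; its yaw does not matter. Its z axis runs from foot to open mouth and points down at the start (mouth down on the mat's ribs). The wall is a straight cylinder 62 mm in diameter, except for the 30 mm next to the foot
- jug_foot (a point): centre of the jug's flat foot, 24 mm in diameter, 56 mm from jug_centre; axes as jug_centre. From the foot the jug widens in a straight cone to its full 62 mm, 30 mm from the foot
- jug_mouth (a point): centre of the jug's mouth, in the plane of its rim, 56 mm from jug_centre; axes as jug_centre. The mouth is 56 mm wide inside, the wall 3 mm thick
- jug: the jug; origin at jug_foot, axes as jug_centre
- mat: grey silicone drying mat, fixed, 200 mm (its x) by 300 mm (its y), origin under its centre at table height, z up. A 3 mm sheet with 7 ribs along its y, 6 mm wide, 28 mm apart (x = 0, 28, 56, 84 mm either side), tops 8 mm above the table. Laid along the ribs, the jug stays between two of them (over x = 14 or 42 mm either side), its axis about 37 mm above the table; elsewhere it may roll
- frother_base: the frother's black round base with a steel bezel and grey dish, fixed, 108 mm in diameter, 49 mm tall, origin under its centre at table height, z up; a grey button on its side at -x
- seat (a point): on the base's axis, 17 mm above the table: where the jug's foot centre lies when fully home; z up. Above it a conical dish matching the jug's taper widens to 60 mm at 46 mm above the table and flares to 79 mm at its rim, 49 mm above the table, so that the jug centres itself as it sinks in
- lid_knob (a point): centre of the grip of the loose black lid (0.06 kg), which stands knob up on the table near the base, z up. The knob is round, 21 to 23 mm in diameter, and reaches from 13 mm below this point to 9 mm above it; below the knob is a flange 66 mm in diameter
- lid_flange (a point): centre of the underside of the lid's flange, 22 mm below lid_knob; it rests on the jug's rim, at jug_mouth, when the lid is on; z up. Below it a tapered plug 9 mm deep, 52 mm wide at the flange and 42 mm at its end, on which the lid stands
- lid: the lid; origin under the centre of its plug, z up
- mug_1: bystander: white mug, 83 x 113 x 93 mm, origin under its middle
- kitchen_timer: bystander: pale teal dial timer, 66 mm wide, 48 mm tall, origin under its centre
- bananas_1: bystander: bunch of bananas, 97 x 196 x 58 mm, origin under its middle
- garlic_1: bystander: garlic bulb, 53 mm, origin under its middle
- bottle_2: bystander: clear sauce bottle with a white cap, 52 x 90 x 198 mm, origin under its middle
There are look-alikes about, which are no part of the job. Leave any green or yellow look-alike of the lid alone. What is shaped like the jug but orange is not meant.

How it is judged:
By the outcome, as a careful person would: the job done as asked, in the order asked, and still so for the second after the job is handed in, with the robot touching nothing.
It also fails if it takes over 72 s, if anything falls off the work surface, if the arm or the gripper's body presses on something with over 40 N, if the wrist force passes 120 N, or if a joint passes its speed limit or range.

## Working session

There is one attempt and no reset: what is moved stays moved. The work goes in short steps, each a Python script; the robot and the scene stay as the last script left them, time stands still between calls to the robot, and variables do not carry over. Pictures are saved under pics/ and viewed, at most 13 in all, crops included, and the job is handed in when it is done.

```bash
mkdir -p pics; ls
python3 - <<'E'
from bench import manip
import cv2,numpy as np
for c in ("scene","top"):
    p,d=manip.grab_frame(c); cv2.imwrite(f"pics/{c}0.png",p[:,:,::-1]); np.savez(f"pics/{c}0.npz",p=p,d=d)
    k=manip.get_calibration(c)
    for n in ("jug","mat","frother_base","lid","lid_knob","jug_foot","mug_1","kitchen_timer","bottle_2","bananas_1","garlic_1"):
        for r in manip.look_for(c,n)[:3]:
            X=np.array(r["at"]); u=k["camera_matrix"]@(k["R"]@X+k["t"]); print(c,n,X.round(3),round(r["confidence"],2),(u[:2]/u[2]).round())
print(manip.current_time())
E
```

```text
pics
scene jug [0.474 0.17  0.057] 0.79 [241. 211.]
scene jug [0.306 0.109 0.048] 0.73 [220. 235.]
scene mat [0.456 0.132 0.001] 0.85 [244. 226.]
scene frother_base [0.475 0.172 0.057] 0.3 [241. 211.]
scene lid [ 0.597 -0.334  0.02 ] 0.63 [343. 256.]
scene lid [ 0.64  -0.229  0.016] 0.4 [331. 241.]
scene lid_knob [0.477 0.172 0.057] 0.74 [241. 211.]
scene lid_knob [ 0.598 -0.334  0.016] 0.45 [343. 257.]
scene jug_foot [0.309 0.106 0.048] 0.82 [221. 235.]
scene jug_foot [0.475 0.173 0.058] 0.57 [241. 211.]
scene kitchen_timer [0.455 0.128 0.008] 0.31 [244. 225.]
scene bananas_1 [ 0.465 -0.579  0.044] 0.7 [371. 299.]
top jug [0.488 0.185 0.096] 0.82 [222. 217.]
top jug [0.321 0.127 0.096] 0.52 [235. 261.]
top mat [0.483 0.146 0.007] 0.62 [235. 222.]
top mat [0.489 0.185 0.097] 0.47 [222. 216.]
top frother_base [ 0.489 -0.212  0.044] 0.9 [324. 222.]
top lid [ 0.613 -0.112  0.012] 0.76 [299. 193.]
top lid [ 0.64  -0.217  0.016] 0.59 [325. 187.]
top lid [0.487 0.188 0.103] 0.58 [221. 217.]
top lid_knob [ 0.62  -0.108  0.014] 0.68 [298. 191.]
top lid_knob [ 0.609 -0.326  0.016] 0.65 [352. 195.]
top lid_knob [ 0.643 -0.216  0.022] 0.54 [325. 185.]
top jug_foot [0.319 0.13  0.089] 0.76 [234. 262.]
top jug_foot [0.488 0.186 0.103] 0.73 [221. 217.]
top mug_1 [0.664 0.357 0.047] 0.85 [184. 175.]
top bottle_2 [0.57  0.513 0.118] 0.69 [136. 192.]
top bottle_2 [ 0.487 -0.215  0.04 ] 0.69 [325. 222.]
top bananas_1 [ 0.483 -0.558  0.05 ] 0.69 [413. 225.]
top garlic_1 [ 0.641 -0.214  0.013] 0.45 [324. 187.]
1.2
```

Run:
```python
import cv2
a=cv2.imread("pics/top0.png")[150:300,120:430]; cv2.imwrite("pics/top_c.png",cv2.resize(a,None,fx=2.5,fy=2.5,interpolation=cv2.INTER_CUBIC))
a=cv2.imread("pics/scene0.png"); cv2.imwrite("pics/scene_c.png",cv2.resize(a[120:370,90:450],None,fx=2.2,fy=2.2,interpolation=cv2.INTER_CUBIC))
```

```text
(no output)
```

View pics/top_c.png

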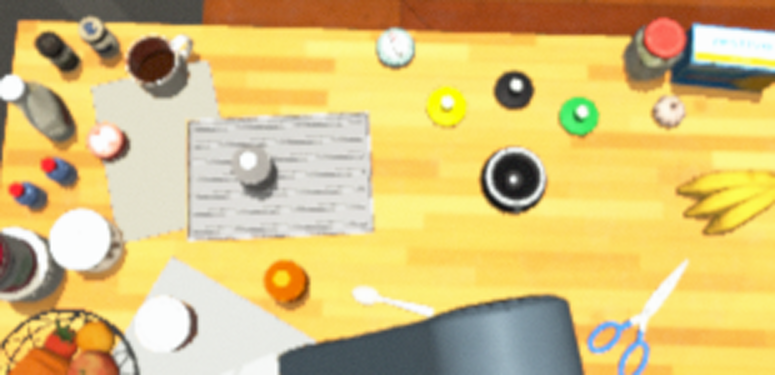

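View pics/scene_c.png

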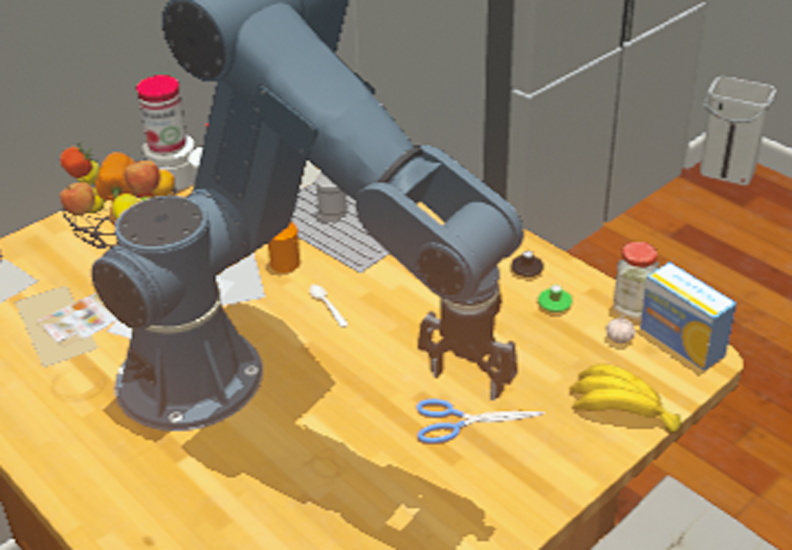

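The steel jug is at top crop (253,168), which is px (221,217), on the ribbed mat. The orange one at crop (286,282) is the decoy. There are three lids: yellow at crop (447,104), black at (514,90) and green at (579,115). The black one, at px (325,186) and about (0.64,-0.216), is the one meant. The base is at crop (514,180). Next are wrist close-ups on the way, plus an IK check.

```bash
cat > h.py <<'E'
from bench import manip
import numpy as np, cv2
def Rt(tilt,az=np.pi/2,flip=1):
    """tool z tilted by `tilt` from down towards azimuth az; closing axis horizontal, perpendicular to az"""
    h=np.array([np.cos(az),np.sin(az),0]); z=np.sin(tilt)*h+np.array([0,0,-np.cos(tilt)])
    y=flip*np.array([np.sin(az),-np.cos(az),0]); return np.column_stack([np.cross(y,z),y,z])
def snap(name):
    k=manip.get_calibration("wrist"); p,d=manip.grab_frame("wrist")
    np.savez(f"pics/{name}.npz",p=p,d=d,**k); cv2.imwrite(f"pics/{name}.png",p[:,:,::-1]); return p,d,k
def cloud(d,k):
    v,u=np.mgrid[:d.shape[0],:d.shape[1]]; K=k["camera_matrix"]
    c=np.stack([(u-K[0,2])/K[0,0]*d,(v-K[1,2])/K[1,1]*d,d],-1)
    return (c-k["t"])@k["R"]
def proj(k,X):
    u=k["camera_matrix"]@(k["R"]@np.array(X)+k["t"]); return u[:2]/u[2]
def P(c,R,back): # TCP so that point c lies `back` behind the TCP
    return np.array(c)+R[:,2]*back
E
python3 - <<'E'
from h import *
print(manip.current_tcp_rot().round(2).tolist())
D=np.radians
for f in(1,-1):
  for s in(1,-1):
    for t in(30,45,60):
      for c in([.488,.186,.07],[.488,.186,.037]):
        for sg in(1,-1):
          R=Rt(D(t)*sg,np.pi/2*s,f); q=manip.inverse_kinematics(P(c,R,.013),R)
          if sg>0 or 1: print(f,s*sg,f*s,t,c[2],None if q is None else np.round(q,2).tolist()) if s==1 else 0
R=Rt(0,np.arctan2(-.2,.45),1)
for f in (1,-1): print(manip.inverse_kinematics([.47,-.2,.38],Rt(0,0.0,f)))
q0=manip.current_qpos(); t=manip.current_time()
best=min((1,-1),key=lambda f:abs((manip.inverse_kinematics([.5,-.2,.36],Rt(0,0.,f)) if manip.inverse_kinematics([.5,-.2,.36],Rt(0,0.,f)) is not None else [9]*6)[5]))
manip.move_ptp([.5,-.2,.36],Rt(0,0.,best)); print(best,manip.current_time()-t,manip.current_qpos())
p,d,k=snap("w_base")
for n in("frother_base","lid","lid_knob"):
    for r in manip.look_for("wrist",n)[:3]: print(n,np.round(r["at"],3),r["confidence"],proj(k,r["at"]).round())
print((-k["R"].T@k["t"]).round(3),k["R"].round(2).tolist())
E
```

```text
[[0.96, 0.28, -0.0], [0.28, -0.96, -0.0], [-0.0, 0.0, -1.0]]
1 1 1 30 0.07 [0.03, 0.58, 1.94, 0.79, 0.78, -0.59]
1 -1 1 30 0.07 [0.49, 0.69, 1.71, -0.52, 1.08, 0.82]
1 1 1 30 0.037 [0.03, 0.64, 1.94, 0.84, 0.73, -0.66]
1 -1 1 30 0.037 [0.49, 0.74, 1.71, -0.54, 1.03, 0.85]
1 1 1 45 0.07 [-0.08, 0.66, 1.95, 1.04, 0.95, -0.9]
1 -1 1 45 0.07 [0.56, 0.79, 1.62, -0.67, 1.29, 0.95]
1 1 1 45 0.037 [-0.08, 0.72, 1.94, 1.09, 0.92, -0.97]
1 -1 1 45 0.037 [0.56, 0.85, 1.62, -0.68, 1.25, 0.98]
1 1 1 60 0.07 [-0.16, 0.77, 1.94, 1.19, 1.17, -1.1]
1 -1 1 60 0.07 [0.62, 0.91, 1.54, -0.79, 1.51, 1.02]
1 1 1 60 0.037 [-0.16, 0.84, 1.92, 1.22, 1.15, -1.16]
1 -1 1 60 0.037 [0.62, 0.96, 1.53, -0.79, 1.47, 1.05]
-1 1 -1 30 0.07 [0.03, 0.58, 1.94, 0.79, 0.78, 2.55]
-1 -1 -1 30 0.07 [0.49, 0.69, 1.71, -0.52, 1.08, -2.32]
-1 1 -1 30 0.037 [0.03, 0.64, 1.94, 0.84, 0.73, 2.48]
-1 -1 -1 30 0.037 [0.49, 0.74, 1.71, -0.54, 1.03, -2.29]
-1 1 -1 45 0.07 [-0.08, 0.66, 1.95, 1.04, 0.95, 2.25]
-1 -1 -1 45 0.07 [0.56, 0.79, 1.62, -0.67, 1.29, -2.2]
-1 1 -1 45 0.037 [-0.08, 0.72, 1.94, 1.09, 0.92, 2.18]
-1 -1 -1 45 0.037
[... 278 characters left out ...]
  1.63406591e-01  1.53155952e+00 -4.44089210e-16
  1.44662654e+00  1.07731244e+00]
[-4.93483891e-01  1.63406591e-01  1.53155952e+00 -4.44089210e-16
  1.44662654e+00 -2.06428022e+00]
1 1.8 [-4.68187336e-01  2.28819585e-01  1.49904082e+00 -1.86151905e-04
  1.41415721e+00  1.10332406e+00]
frother_base [ 0.501 -0.22   0.045] 0.92 [290. 157.]
lid [ 0.616 -0.115  0.017] 0.79 [207.  62.]
lid [0.494 0.164 0.02 ] 0.66 [  2. 159.]
lid [ 0.604 -0.32   0.014] 0.63 [369.  72.]
lid_knob [ 0.644 -0.218  0.016] 0.85 [289.  37.]
lid_knob [ 0.606 -0.321  0.018] 0.61 [371.  70.]
lid_knob [ 0.615 -0.111  0.019] 0.56 [203.  63.]
[ 0.573 -0.201  0.502] [[-0.0, -1.0, 0.0], [-0.96, 0.0, 0.29], [-0.29, -0.0, -0.96]]
```

View pics/w_base.png

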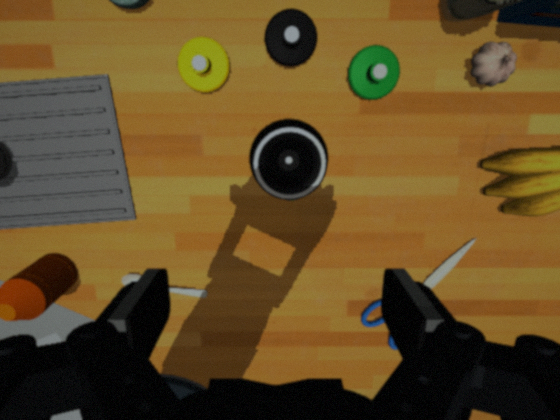

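The wrist picture shows the base at (290,157), the black lid at (291,37) between the yellow lid (204,63) and the green one (374,72), and the mat's right edge at the left. Now I'll look over the jug and compute the positions from depth.

Run:
```python
from h import *
f=np.load("pics/w_base.npz"); k={n:f[n] for n in("camera_matrix","R","t")}; X=cloud(f["d"],k); ok=f["d"]>0
def near(X,c,r): return np.hypot(X[...,0]-c[0],X[...,1]-c[1])<r
# base rim, table height, knob
m=ok&near(X,(.497,-.215),.075)
for lo,hi in((.040,.055),(.046,.055)):
    s=m&(X[...,2]>lo)&(X[...,2]<hi); (cx,cy),r=cv2.minEnclosingCircle(X[s][:,:2].astype(np.float32)); print("base",s.sum(),cx,cy,r,X[s].mean(0))
print("table z",np.median(X[ok&near(X,(.42,-.12),.02)][:,2]))
m=ok&near(X,(.645,-.218),.045)
for lo,hi in((.022,.06),(.007,.018)):
    s=m&(X[...,2]>lo)&(X[...,2]<hi); (cx,cy),r=cv2.minEnclosingCircle(X[s][:,:2].astype(np.float32)); print("lid",s.sum(),cx,cy,r,X[s].mean(0),X[s][:,2].max())
a=f["p"][0:90,160:430,::-1]; 
manip.move_ptp([.44,.16,.36],Rt(0,0.,1)); print(manip.current_time())
p,d,k=snap("w_mat"); X=cloud(d,k); ok=d>0
m=ok&near(X,(.49,.186),.06)
for lo,hi in((.1,.14),(.112,.13),(.03,.09)):
    s=m&(X[...,2]>lo)&(X[...,2]<hi); (cx,cy),r=cv2.minEnclosingCircle(X[s][:,:2].astype(np.float32)); print("jug",s.sum(),cx,cy,r,X[s].mean(0),X[s][:,2].max())
hsv=cv2.cvtColor(p,cv2.COLOR_RGB2HSV); g=ok&(hsv[...,1]<60)&(hsv[...,2]>50)&(X[...,2]<.015)&(X[...,2]>-.01)&near(X,(.48,.14),.22)
g=cv2.morphologyEx(g.astype(np.uint8),cv2.MORPH_OPEN,np.ones((5,5)))
cc,lab,st,_=cv2.connectedComponentsWithStats(g); 
for i in np.argsort(-st[1:,4])[:2]+1:
    q=X[lab==i][:,:2].astype(np.float32); print("mat",st[i],cv2.minAreaRect(q))
c=p[:,:,::-1].copy(); cv2.imwrite("pics/lids_c.png",np.vstack([cv2.resize(a,(560,187),interpolation=2),c[:390]]))
```

```text
base 3084 0.493377685546875 -0.2192882001399994 0.04987572133541107 [ 0.49613962 -0.21885372  0.0461765 ]
base 1826 0.4942730665206909 -0.21898119151592255 0.0467388741672039 [ 0.49573459 -0.2185562   0.04785434]
table z -0.000781899333625679
lid 342 0.6448631882667542 -0.2202930897474289 0.011501145549118519 [ 0.64446743 -0.22005872  0.03897922] 0.042280479261835015
lid 2022 0.6449579000473022 -0.2202153205871582 0.03309444338083267 [ 0.64451066 -0.2199663   0.01559291] 0.017996478273278844
4.5667
jug 1610 0.4944046437740326 0.19242002069950104 0.02508499100804329 [0.49522403 0.19089893 0.11163194] 0.12155357578970115
jug 806 0.4942886233329773 0.1918836086988449 0.0170857273042202 [0.49480313 0.19148361 0.11754063] 0.12155357578970115
jug 99 0.4943241775035858 0.19144609570503235 0.031179159879684448 [0.50271275 0.18331154 0.08409674] 0.08999761283987728
mat [  126     0   262   194 37054] ((0.514245867729187, 0.1870546191930771), (0.24664905667304993, 0.35064616799354553), 3.904292583465576)
mat [ 174  219   98   51 1335] ((0.298507422208786, 0.2394872009754181), (0.1622689813375473, 0.02558649145066738), 62.51545715332031)
```

View pics/lids_c.png

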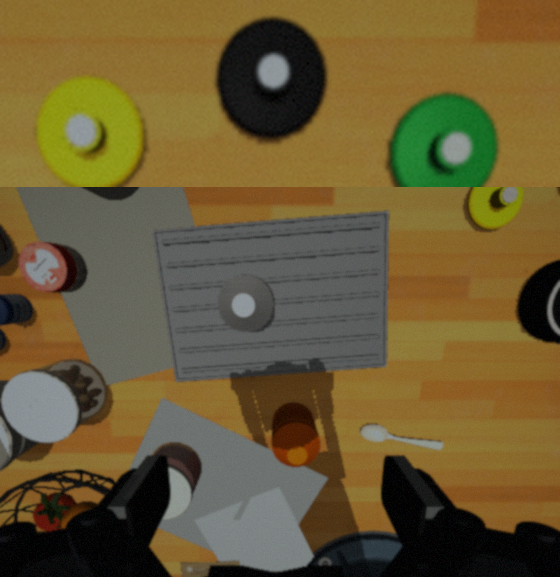

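The three lids are confirmed, with the black one at upper (272,72). The steel jug is at (245,303) on the mat, with its small foot up, and the orange jug at (295,435) is left alone. Mat corners at (155,45), (387,25), (385,178) and (178,193) in the w_mat picture.

Run:
```python
from h import *
f=np.load("pics/w_mat.npz"); K,R,t=f["camera_matrix"],f["R"],f["t"]; C=-R.T@t
W=[]
for u,v in((155,45),(387,25),(385,178),(178,193)):
    r=R.T@np.linalg.solve(K,[u,v,1]); W.append((C+r*(.003-C[2])/r[2])[:2])
W=np.array(W); print(W.round(4)); c=W.mean(0); e=(W[0]-W[1])+(W[3]-W[2]); az=np.arctan2(e[1],e[0]); print("centre",c,"az y",np.degrees(az), "sizes",[np.linalg.norm(W[i]-W[i-1]).round(3) for i in range(4)])
my=np.array([np.cos(az),np.sin(az)]); mx=np.array([my[1],-my[0]])
j=np.array([.4943,.1918]); print("jug in mat",(j-c)@mx,(j-c)@my)
np.savez("mat.npz",c=c,az=az)
T=np.radians(50); R1=Rt(T,az); g=[*j,.067]
manip.move_ptp(P(g,R1,.024-.14),R1); manip.move_l(P(g,R1,.024),max_speed=.12)
print(manip.current_time(),manip.current_force().round(1))
manip.set_gripper(0.,50); print("grip",manip.current_grip_width(),manip.current_grip_force(),manip.current_force().round(1))
manip.move_l(P(g,R1,.024)+[0,0,.09],max_speed=.1); print(manip.current_time(),manip.current_grip_width(),manip.current_force().round(1))
snap("w_held")
p,d=manip.grab_frame("scene"); cv2.imwrite("pics/s_held.png",cv2.resize(p[100:300,130:400,::-1],None,fx=2.5,fy=2.5))
```

```text
[[0.5784 0.3116]
 [0.6015 0.0187]
 [0.406  0.0042]
 [0.3842 0.2974]]
centre [0.49252089 0.15800099] az y 94.36778589802404 sizes [np.float64(0.195), np.float64(0.294), np.float64(0.196), np.float64(0.294)]
jug in mat 0.004348019932748449 0.03356535267714858
8.2167 [-0.1 -0.7 -0. ]
grip 0.7097005896909594 52.65745371580124 [-1.1 -4.1  6. ]
9.6167 0.712867960567723 [-0.3  0.3 -2.8]
```

View pics/s_held.png

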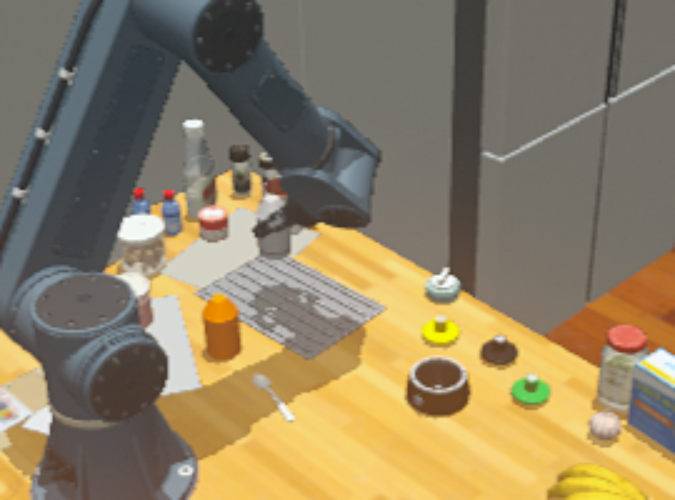

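Run:
```python
from h import *
m=np.load("mat.npz"); c,az=m["c"],float(m["az"]); my=np.array([np.cos(az),np.sin(az)]); mx=np.array([my[1],-my[0]])
R2=Rt(np.radians(-40),az); xy=c+.014*mx+.0*my
manip.move_ptp(P([*xy,.13],R2,.024),R2); print(manip.current_time(),manip.current_force().round(1))
manip.move_l(P([*xy,.05],R2,.024),max_speed=.08); f0=manip.current_force(); w=manip.current_grip_width()
for z in(.044,.041,.039,.038,.037,.036,.035):
    manip.move_l(P([*xy,z],R2,.024),max_speed=.02); f=manip.current_force(); print(z,(f-f0).round(1))
    if f[2]-f0[2]>2.: break
print(manip.current_time(),w)
p,d,k=snap("w_lay")
q,_=manip.grab_frame("scene"); a=cv2.resize(q[170:260,180:310,::-1],None,fx=3.5,fy=3.5)
cv2.imwrite("pics/lay_c.png",np.hstack([cv2.resize(p[:,:,::-1],(420,315)),a[:315,:380]]))
```

```text
11.1917 [-0.  -0.3 -1.7]
0.044 [-0.2 -0.2 -0.6]
0.041 [-0.2 -0.2 -0.7]
0.039 [-0.4 -0.1 -0.8]
0.038 [-2.4  1.1  5.3]
13.5917 0.7110753328970142
```

View pics/lay_c.png

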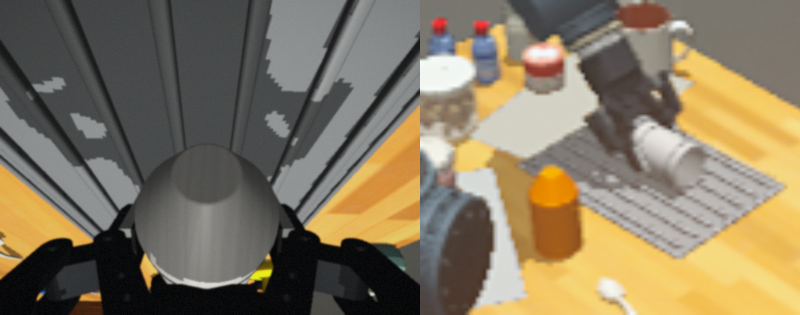

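It shows the jug lying between two ribs (170 and 240 in the left half), foot towards +y, with first contact felt. I'll release it, back off and look.

Run:
```python
from h import *
m=np.load("mat.npz"); c,az=m["c"],float(m["az"]); my=np.array([np.cos(az),np.sin(az)]); mx=np.array([my[1],-my[0]])
R2=Rt(np.radians(-40),az); xy=c+.014*mx
manip.set_gripper(.8); manip.dwell(.2); manip.set_gripper(1.); print(manip.current_time())
p0=P([*xy,.038],R2,.024); manip.move_l(p0-R2[:,2]*.15,max_speed=.15)
p,d,k=snap("w_lain"); X=cloud(d,k); r=X[...,:2]-xy; a,b=r@mx,r@my
s=(d>0)&(X[...,2]>.055)&(X[...,2]<.08)&(abs(a)<.05)&(abs(b)<.09)
print("n",s.sum(),"along mat x",a[s].mean(),"y range",np.percentile(b[s],[1,99]),"zmax",np.percentile(X[...,2][s],99))
s2=s&(X[...,2]>.06); v=np.polyfit(b[s2],a[s2],1); print("axis slope deg",np.degrees(np.arctan(v[0])),v)
for n in("jug_mouth","jug_foot","jug"):
    for q in manip.look_for("wrist",n)[:2]: e=np.array(q["at"]); print(n,e.round(3),((e[:2]-xy)@mx).round(3),((e[:2]-xy)@my).round(3),q["confidence"])
print(manip.current_time())
```

```text
14.4583
n 4628 along mat x 0.0005047160484010709 y range [-0.05617765  0.03975847] zmax 0.06788249672740065
axis slope deg 0.3467069704625043 [0.00605125 0.0005784 ]
jug_mouth [0.339 0.155 0.058] -0.168 0.008 0.78
jug_mouth [0.503 0.183 0.062] -0.001 0.024 0.66
jug_foot [0.337 0.16  0.052] -0.169 0.014 0.91
jug_foot [0.503 0.191 0.059] -0.001 0.032 0.83
jug [0.506 0.188 0.058] 0.002 0.029 0.88
jug [0.34  0.155 0.06 ] -0.166 0.009 0.68
15.8083
```

View pics/w_lain.png

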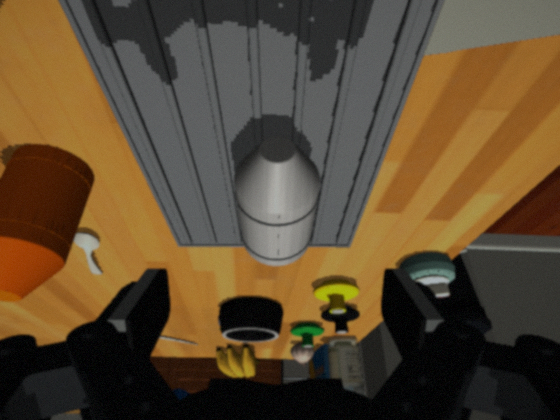

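The jug lies along the ribs, with its foot up at (280,148) and its mouth towards the bottom of the picture. It is released and where I predicted. Now the second grasp at the mouth end, then turn it upright above the base.

Run:
```python
from h import *
m=np.load("mat.npz"); c,az=m["c"],float(m["az"]); my=np.array([np.cos(az),np.sin(az)]); mx=np.array([my[1],-my[0]])
D=np.radians; g=c+.0145*mx-.030*my
for a in(az,az+D(30),az+D(60)): 
    R=Rt(D(-40),a); q=manip.inverse_kinematics(P([.4945,-.219,.12],R,.024),R); print(np.degrees(a).round(),None if q is None else q.round(2))
R0=Rt(0,az); R1=Rt(D(50),az)
manip.move_ptp([*(g-.03*my),.21],R0)
manip.move_ptp(P([*g,.0375],R1,.024-.13),R1); manip.move_l(P([*g,.0375],R1,.024),max_speed=.12); print(manip.current_time(),manip.current_force().round(1))
manip.set_gripper(0.,50); print("grip",manip.current_grip_width(),manip.current_force().round(1))
manip.move_l(P([*g,.13],R1,.024),max_speed=.1); print(manip.current_time(),manip.current_grip_width(),manip.current_force().round(1))
R2=Rt(D(-40),az); manip.move_ptp(P([*g,.17],R2,.024),R2); print(manip.current_time(),manip.current_force().round(1))
p,_=manip.grab_frame("scene"); cv2.imwrite("pics/s_up.png",cv2.resize(p[120:300,150:400,::-1],None,fx=2.5,fy=2.5))
```

```text
94.0 [-0.23  0.54  1.95 -1.1   0.76  0.57]
124.0 [-0.33  0.46  2.12  4.64  0.39  0.59]
154.0 [-0.53  0.42  2.2   2.85  0.18  1.79]
18.7167 [ 0.6 -0.1  0.2]
grip 0.7181419936899711 [-3.7 -2.5  5.1]
20.1417 0.723077722503389 [-0.3  0.4 -1.6]
21.575 [ 0.4  0.8 -1.9]
```

View pics/s_up.png

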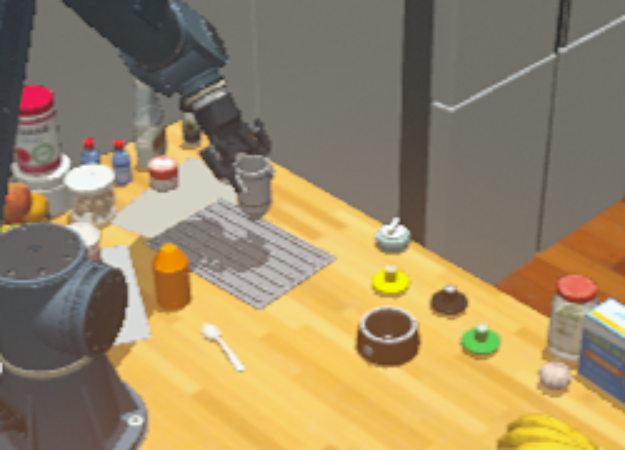

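The jug is upright in the gripper, mouth up at (255,165). Now over the base and down, yielding to the sideways force.

Run:
```python
from h import *
az=float(np.load("mat.npz")["az"]); R=Rt(np.radians(-40),az)
b=np.array([.4945,-.219]); go=lambda z,v:manip.move_l(P([*b,z],R,.024),max_speed=v)
manip.move_ptp(P([*b,.205],R,.024),R); snap("w_over"); go(.125,.08); manip.dwell(.2); f0=manip.current_force(); print(manip.current_time(),f0.round(1))
z=.121
for i in range(22):
    go(z,.03); manip.dwell(.05); f=manip.current_force()-f0
    print(round(z,4),b.round(4),f.round(1))
    if f[2]>9 or z<.097: break
    l=np.hypot(*f[:2])
    if l>2: b=b+.001*f[:2]/l
    if l<4: z-=.003 if z>.110 and f[2]<1 else .0012
print(manip.current_time(),manip.current_grip_width()); np.save("b.npy",b)
p,d,k=snap("w_in"); q,_=manip.grab_frame("scene"); a=cv2.resize(q[190:280,260:390,::-1],None,fx=3.5,fy=3.5)
cv2.imwrite("pics/in_c.png",np.hstack([cv2.resize(p[:,:,::-1],(420,315)),a[:315,:380]]))
```

```text
24.3417 [-0.2  0.6 -2.9]
0.121 [ 0.4945 -0.219 ] [ 0.6 -1.3  0.8]
0.118 [ 0.4945 -0.219 ] [-0.  -0.8  0.9]
0.115 [ 0.4945 -0.219 ] [-0.7 -0.5  0.7]
0.112 [ 0.4945 -0.219 ] [-0.1 -1.2  0.6]
0.109 [ 0.4945 -0.219 ] [-0.1 -1.4  1.1]
0.1078 [ 0.4945 -0.219 ] [ 0.1 -0.3  1.6]
0.1066 [ 0.4945 -0.219 ] [ 0.1 -0.1  0.3]
0.1054 [ 0.4945 -0.219 ] [0.2 0.  2.7]
0.1042 [ 0.4945 -0.219 ] [-1.1  1.   7. ]
0.103 [ 0.4945 -0.219 ] [-3.7  2.9 10.8]
27.375 0.7200631079317743
```

View pics/in_c.png

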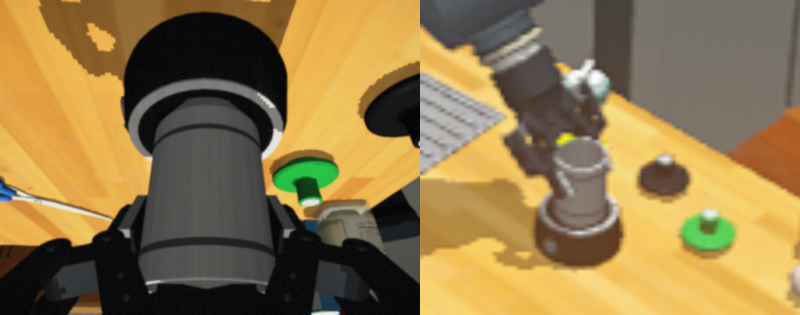

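Run:
```python
from h import *
az=float(np.load("mat.npz")["az"]); R=Rt(np.radians(-40),az)
b=np.load("b.npy"); f0=np.array([-.2,.6,-2.9]); go=lambda z,v:manip.move_l(P([*b,z],R,.024),max_speed=v)
z=.1045
for i in range(20):
    f=manip.current_force()-f0; l=np.hypot(*f[:2])
    if i>0: print(round(z,4),b.round(4),f.round(1))
    if i>0 and (f[2]>14 or z<.0972): break
    if l>1.5: b=b+min(.001,.0004*l)*f[:2]/l
    if i>0 and l<3: z-=.001
    go(z,.03); manip.dwell(.05)
print(manip.current_time(),manip.current_grip_width(),manip.current_ft_torque().round(2)); np.save("b.npy",b)
```

```text
0.1045 [ 0.4937 -0.2184] [ 0.1 -0.2  2.2]
0.1035 [ 0.4937 -0.2184] [0.5 1.4 3.5]
0.1025 [ 0.4937 -0.2184] [-0.6  1.5  7.6]
0.1015 [ 0.4934 -0.2178] [-1.1  1.3 10.8]
0.1005 [ 0.493  -0.2173] [-2.4  2.8 15.8]
28.975 0.7206947346653944 [-0.49  0.25 -0.19]
```

Run:
```python
from h import *
def rim():
  for n in("scene","top"):
    p,d=manip.grab_frame(n); k=manip.get_calibration(n); X=cloud(d,k); b=[.493,-.218]
    s=(d>0)&(np.hypot(X[...,0]-b[0],X[...,1]-b[1])<.04)&(X[...,2]>.06)&(X[...,2]<.16); z=X[...,2][s]
    print(n,s.sum(),np.percentile(z,[50,90,95,99]).round(4) if s.sum() else 0)
rim(); p,d,k=snap("w_in2"); X=cloud(d,k); s=(d>0)&(np.hypot(X[...,0]-.493,X[...,1]+.218)<.031)&(X[...,2]>.05)&(X[...,2]<.15); Q=X[s]
# axis of visible cylinder side: least squares with free tilt
from scipy.optimize import least_squares
Q=Q[(Q[:,2]>.055)&(Q[:,2]<.11)]
def res(v):
    c=np.c_[v[0]+v[2]*(Q[:,2]-.08),v[1]+v[3]*(Q[:,2]-.08)]; return np.hypot(*(Q[:,:2]-c).T)-.031
o=least_squares(res,[.493,-.218,0,0],loss="soft_l1",f_scale=.002); print(len(Q),o.x.round(4),"tilt deg",np.degrees(np.hypot(*o.x[2:])),"rms",np.sqrt((o.fun**2).mean()))
```

```text
scene 369 [0.1133 0.1478 0.1547 0.1585]
top 161 [0.1219 0.1508 0.1564 0.1596]
17994 [ 0.4937 -0.2188 -0.0039 -0.0025] tilt deg 0.2638457905671988 rms 0.00040212653640710525
```

Jug tilt is only 0.3°. I'll ease the grip, follow it down, let go and check the rim height.

Run:
```python
from h import *
az=float(np.load("mat.npz")["az"]); R=Rt(np.radians(-40),az); f0=np.array([-.2,.6,-2.9])
b=np.array([.4935,-.2182]); 
for e in (25,20):
    manip.set_gripper(0.,e); manip.dwell(.1); print(e,(manip.current_force()-f0).round(1))
for z in(.0998,.099):
    if (manip.current_force()-f0)[2]<16: manip.move_l(P([*b,z],R,.024),max_speed=.03); manip.dwell(.05)
    print(z,(manip.current_force()-f0).round(1))
manip.set_gripper(.8); manip.dwell(.2); manip.set_gripper(1.)
p0=np.array(manip.current_ee_pos()); manip.move_l(p0-R[:,2]*.16,max_speed=.2)
p,d,k=snap("w_seat"); X=cloud(d,k); s=(d>0)&(np.hypot(X[...,0]-.4937,X[...,1]+.2188)<.04)&(X[...,2]>.06)&(X[...,2]<.16); z=X[...,2][s]; print("rim z",np.percentile(z,[90,95,98,99.5]).round(4))
Q=X[s]; T=Q[Q[:,2]>.122]
print("rim circle",cv2.minEnclosingCircle(T[:,:2].astype(np.float32)))
A=np.c_[T[:,:2]-[.4937,-.2188],np.ones(len(T))]; t=T[:,2]>np.percentile(T[:,2],40); print("plane",np.linalg.lstsq(A[t],T[t,2],rcond=None)[0].round(4))
print(manip.current_time())
```

```text
25 [-2.1  3.1 15.7]
20 [-1.8  2.2 15.7]
0.0998 [-6.   5.3 25.1]
0.099 [-6.   5.3 25.1]
rim z [0.1267 0.1285 0.129  0.1293]
rim circle ((0.4933466911315918, -0.21783234179019928), 0.031894538551568985)
plane [ 0.006  -0.0016  0.128 ]
31.8167
```

View pics/w_seat.png

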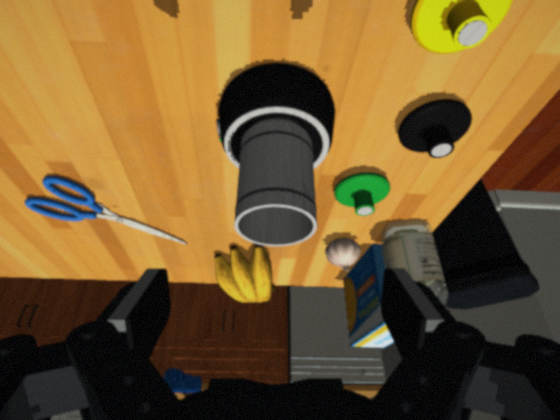

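The jug is home, with its rim at 0.129 m and centred at about (275,222) in the picture. The black lid is at (434,128), between the yellow and green ones. Fetching it now.

Run:
```python
from h import *
R=Rt(0,np.pi/2); L=np.array([.6449,-.2202])
f=np.load("pics/w_seat.npz"); X=cloud(f["d"],f); s=(f["d"]>0)&(np.hypot(X[...,0]-L[0],X[...,1]-L[1])<.05)
for lo,hi in((.025,.06),(.012,.021)):
    q=X[s&(X[...,2]>lo)&(X[...,2]<hi)]; print("lid",cv2.minEnclosingCircle(q[:,:2].astype(np.float32)),q[:,2].max())
manip.move_ptp([*L,.16],R); manip.move_l([*L,.045],max_speed=.15)
manip.move_l([*L,.0195],max_speed=.05); print(manip.current_time(),manip.current_force().round(1))
manip.set_gripper(0.,30); print(manip.current_grip_width(),manip.current_grip_force(),manip.current_force().round(1))
manip.move_l([*L,.20],max_speed=.12); print(manip.current_grip_width(),manip.current_force().round(1))
manip.move_ptp([.4935,-.2183,.20],R); print(manip.current_time())
p,d=manip.grab_frame("wrist"); q,_=manip.grab_frame("scene"); a=cv2.resize(q[170:280,250:400,::-1],None,fx=2.86,fy=2.86)
cv2.imwrite("pics/lid_c.png",np.hstack([cv2.resize(p[:,:,::-1],(420,314)),a[:314,:380]]))
```

```text
lid ((0.6448662281036377, -0.21911273896694183), 0.012401660904288292) 0.04097255075517657
lid ((0.6447176337242126, -0.2184872329235077), 0.033153075724840164) 0.020973674949033475
34.225 [-0.2 -0.4  0.3]
0.23911827918213732 29.359858632087708 [1.1 0.2 2.7]
0.24285570956532437 [ 0.2  0.5 -1.3]
37.1417
```

View pics/lid_c.png

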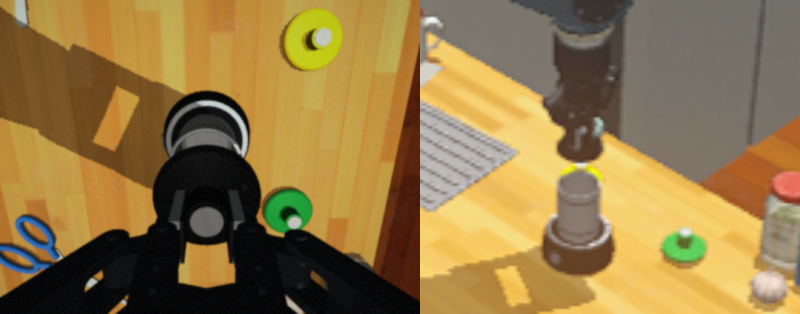

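The black lid is held level, at (205,190) in the left half, above the jug. Lowering it with force checks.

Run:
```python
from h import *
R=Rt(0,np.pi/2); b=np.array([.4935,-.2190])
manip.move_l([*b,.155],max_speed=.08); manip.dwell(.1); f0=manip.current_force(); print(f0.round(1))
for z in(.150,.147,.144,.1425,.1415,.1405,.1397,.139,.1383,.1376):
    manip.move_l([*b,z],max_speed=.03); manip.dwell(.05); f=manip.current_force()-f0; print(z,f.round(1))
    if f[2]>3: break
print(manip.current_time())
if z<.1417:
    manip.set_gripper(.5); manip.dwell(.2); manip.move_l([*b,.19],max_speed=.12); manip.move_ptp([b[0]-.06,b[1]-.02,.30],R)
    p,d,k=snap("w_fin"); X=cloud(d,k); r=np.hypot(X[...,0]-b[0],X[...,1]-b[1]); ok=d>0
    k1=X[ok&(r<.02)&(X[...,2]>.15)]; fl=X[ok&(r<.04)&(X[...,2]>.125)&(X[...,2]<.145)]
    print("knob",cv2.minEnclosingCircle(k1[:,:2].astype(np.float32)),np.percentile(k1[:,2],95),"flange",cv2.minEnclosingCircle(fl[:,:2].astype(np.float32)))
    A=np.c_[fl[:,:2]-b,np.ones(len(fl))]; t=fl[:,2]>.133; print("plane",np.linalg.lstsq(A[t],fl[t,2],rcond=None)[0].round(4))
    q,_=manip.grab_frame("scene"); a=cv2.resize(q[170:280,250:400,::-1],None,fx=2.86,fy=2.86)
    cv2.imwrite("pics/fin_c.png",np.hstack([cv2.resize(p[:,:,::-1],(420,314)),a[:314,:380]]))
print(manip.current_time())
```

```text
[ 0.1  0.3 -0.3]
0.15 [0.3 0.8 0.2]
0.147 [0.7 0.3 0.9]
0.144 [ 0.5 -0.7 -0.3]
0.1425 [-1.2 -1.1 -0.1]
0.1415 [-0.1 -0.5 -0.8]
0.1405 [-0.1 -1.  -0.9]
0.1397 [ 0.5 -0.4  4.9]
40.225
knob ((0.49033063650131226, -0.2215854674577713), 0.016116121783852577) 0.38257419663176817 flange ((0.4939509332180023, -0.21847571432590485), 0.033108245581388474)
plane [ 0.0028 -0.002   0.1363]
42.0083
```

View pics/fin_c.png

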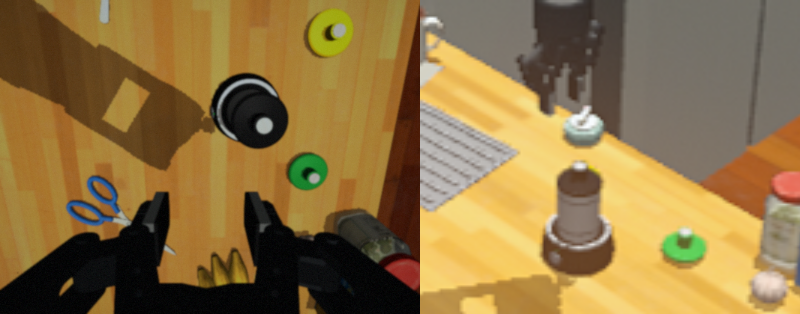

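The lid sits level on the jug, centred at (0.494,-0.218), with the flange top near 0.137 m, and the robot is clear of it.

```bash
python3 -c "
from bench import manip
print(manip.sign_off())"
```

```text
the job is handed in; nothing more can be done
None
```

The jug was laid on its side on the mat, released, taken again and stood fully home in its base with the black lid down on it; I handed the job in at about 42 s.

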